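Index the vial carousel to its empty holder

ROBOT

A 6-joint arm with a two-finger parallel gripper is mounted at the origin on the work surface. World frame = base frame: x ahead of the robot, y to its left, z up, the work surface at z = 0. Lengths are in m, angles in degrees, forces in N, time in s.
With the tool pointing down it reaches from about 0.4 to 0.825 m from the base axis. Payload 7 kg.
Tool frame: the origin (TCP) lies midway between the tips of the shut fingers; the grasp point (between the pads) lies ctrl.tcp_to_grasp behind it (ctrl.tcp_to_grasp is the distance from the TCP to the grasp point, in m); y points along the fingers, z is the direction in which the jaws open and shut, and the axes are right-handed (so a half turn about y gives the same grasp; the last joint's range is limited). The gripper opens to 88 mm and grips with 3 to 60 N. Pads are 19 mm wide; open, the fingers measure 130 mm over their backs; the gripper's body (78 mm by 193 mm) begins 47 mm behind the grasp point.
Start: joints at [-59.754, 20.546, 0.682, 0, -70.136, -16.507], TCP at [0.16, -0.656, 0.227] pointing down, gripper open.
Joint ranges: [-176.03, 176.03], [-82.01, 121.73], [-58.28, 71.71], [-173.87, 95.51], [-174.79, -0.11], [-173.66, 173.66]. Speed limits (degrees/s): [136.94, 136.94, 172.46, 180, 180, 180].

INTERFACE

Orientations are given as [roll, pitch, yaw] about the fixed x, y, z axes, in that order (R = Rz(yaw) Ry(pitch) Rx(roll)).
In Python, from plant import ctrl, snapshot, silhouettes gives the robot as it stands.
- The arm moves only by the shell command python3 -m pendant 'ROWS'. ROWS is JSON, a list that holds one entry, the list of rows, each a list of 7 numbers: the shift along the tool's x, y, z in cm, then the turn, a rotation vector about the tool's x, y, z in degrees, then the opening, from 0 (shut) to 1 (fully open). In form: [[[x, y, z, rx, ry, rz, hand], ...]]. A call has 1 to 12 rows; each row shifts and turns the commanded pose from where the row before left it, along the tool's axes as they then stand; what a row does not reach is not made up. A row lasts 1/12 s, in which the tool goes at most 41.7 mm and 7.16 degrees, less where a joint would pass 70% of its speed; a pose out of reach is approached as far as the arm can. A call with a gripper value outside its range is refused whole. The fingers move at their own pace and stop on an object; the grip force is fixed at half the most. Time passes only in rows, so rows that do not move let the fingers close. It gives the time, the measured TCP pose, the force and the opening at its end, in the units of the state.
- ctrl.get_obs(): the state, without advancing time (a new reading comes with each control period).
- snapshot(name): name is "side" or "top"; returns a dict with "image" (384x512x3 uint8, red, green, blue), "camera_matrix" (3x3 intrinsics, pixels), "eye" and "orientation" of the camera in the world. Camera axes: x right, y down, z forward; pixel columns grow to the right and rows downward; lengths in m; the calibration is good to about 2 mm. A picture is of the moment at which its call begins. There is no depth.
- ctrl.close_job(): hands the job in, once; it reports no verdict.
Trained networks look in a picture, given as the dict that the camera call returned (one of the last four; its "shot" number tells which), for a name from the list of things; names that differ only in an ending like _2 or _b are one class to them, and where a whole thing is asked for, a point or a joint stands for the part that bears it (a point fixed in the world has none). Each returns a list of dicts, best first, with "confidence" (0 to 1); they miss things now and then, are a little off and sometimes report something else, mostly with a low value. They report only what shows in the picture. A call takes as long as a camera call.
- silhouettes(picture, thing): "mask" (384x512 bool, what is visible of it) and "bbox" ([left, top, width, height] in pixels, round what is visible of it).
The state is a dict: "clock": time; "joint_pos": joint angles; "qvel": joint speeds; "tau": joint torques, N m; "tool_pos": TCP position; "orientation": TCP orientation; "force": force on the tool from outside, world axes, zero at the start; "moment": the same for the moment, N m; "opening": finger opening in m.
Only numpy, scipy, OpenCV 4.12 (cv2) and the standard library are available. Lean on these libraries where they do the work, as an engineer would, in place of code of your own. Each camera call takes 0.05 s, during which the arm holds its last target.

TASK

One of the two small turntables carries capped sample vials and has one holder with nothing in it. Turn that turntable by its upright peg until the empty holder stands squarely at the steel gate block on the rim and the turntable rests in its click stop there, then let go. Leave the turntable with the cups as it is.

Things in the scene. Friction and masses are not known exactly. Their poses are not given: they have to be found in the camera images.
- vials_disc (a joint): Angle (rad) of the vial turntable: 0 with the empty holder's middle at the gate, growing counterclockwise from above, range -3.1 to 3.1; starts at 0.45 to 1.65. Click stop at each holder: passing its pin takes about 3 N at the peg; let go within 5 degrees of the middle, the disc pulls itself there. Elsewhere it turns with light friction (0.4 N at the peg) and stays where left.
- vials_axis (a point): On the axis, at the top of the vial disc (aluminium, 212 mm wide, 34 mm above the table, fixed round base). Three white holders 66 x 30 x 14 mm sit 120 degrees apart, 64 mm from the axis: two with 3 capped vials (tops 66 mm above the table), one with 3 empty holes. The gate, a dark block 26 x 32 mm, top 56 mm high, with a brass ball plunger, is fixed outside the rim, 143 mm from the axis.
- vials_peg (a point): Centre of the top of the vial turntable's peg: a plain upright round steel peg 14 mm thick, fixed on the disc 82 mm from the axis, exactly opposite the empty holder. Its top is 109 mm above the table, 75 mm above the disc; its upper 40 mm stand clear above all else on the turntable. Pinch it from above or push it sideways.
- cups_peg (a point): Centre of the top of the same kind of peg on the other turntable, built alike but carrying three open white cups 48 mm wide. That turntable is to be left as it is.

How it is judged (in metres and radians):
At the end, for the whole second after the job is handed in: The vial turntable is at rest with the middle of its empty holder within 10 degrees of the gate block (value of joint vials_disc between -0.175 and 0.175 rad and velocity of joint vials_disc between -0.05 and 0.05 rad/s); the robot touches nothing.
It fails at once if the cup turntable was turned: its peg moved more than 20 mm (distance of cups_peg from where it was at the start of the episode above 0.02 m).
It also fails if it takes over 32 s, if anything falls off the work surface, if the arm or the gripper's body presses on something with over 40 N, if the wrist force passes 120 N, or if a joint passes its speed limit or range.

## Working session

There is one attempt and no reset: what is moved stays moved. The work goes in short steps, Python scripts to look and compute and a shell command to move; the robot and the scene stay as the last step left them, time stands still between calls to the robot, and variables do not carry over. Pictures are saved under pics/ and viewed, and the job is handed in when it is done.

```bash
mkdir -p pics; python3 - <<'E'
from plant import ctrl,snapshot,silhouettes
import cv2,numpy as np,pickle
print(ctrl.get_obs(), ctrl.tcp_to_grasp)
for n in("top","side"):
    p=snapshot(n); cv2.imwrite(f"pics/{n}0.png",p["image"][...,::-1])
    print(n,p["camera_matrix"],p["eye"],p["orientation"])
    pickle.dump(p,open(f"{n}0.pkl","wb"))
    for t in("vials_peg","cups_peg","vials_axis","vials_disc"):
        for d in silhouettes(p,t): print(t,d["confidence"],d["bbox"])
E
```

```text
{'clock': 0.0, 'joint_pos': array([-5.97549954e+01,  2.05934259e+01,  6.35627447e-01, -2.15483126e-02,
       -7.01353789e+01, -1.65075557e+01]), 'qvel': array([ 0.06286983, -0.04160296, -0.07737275, -0.01459483, -0.00470856,
       -0.01647202]), 'tau': array([ 7.42756620e-04, -5.82722390e+01,  2.93063951e+01,  6.99760839e+00,
        6.91613270e-03, -1.00749439e-04]), 'tool_pos': array([ 0.1601765 , -0.65523195,  0.2256098 ]), 'orientation': array([-8.99049069e+01,  7.05655117e-03,  1.37301161e+01]), 'force': array([-0.05879067,  0.45218427,  0.12327235]), 'moment': array([ 0.0288627 , -0.01694691, -0.03945783]), 'opening': 0.08755184586204993} 0.0188
top [[393.01361372   0.         257.00720459]
 [  0.         393.01361372 190.82882872]
 [  0.           0.           1.        ]] [4.86835294e-01 3.06791977e-04 8.39963352e-01] [-170.01752229   -1.58999773  -88.38204457]
vials_peg 0.84 [287.6, 182.9, 103.6, 102.3]
cups_peg 0.61 [112.8, 181.6, 105.2, 105.4]
vials_axis 0.65 [277.9, 182.0, 117.4, 131.9]
vials_disc 0.61 [288.5, 183.1, 100.9, 107.9]
side [[458.61566098   0.         257.63772159]
 [  0.         458.61566098 185.57129387]
 [  0.           0.           1.        ]] [ 0.51828593 -0.64871818  0.53347844] [-123.08082988   -1.29181095   -6.44785142]
vials_peg 0.86 [154.3, 233.3, 148.2, 141.8]
cups_peg 0.89 [161.7, 131.5, 105.6, 76.0]
vials_axis 0.96 [112.7, 230.4, 196.8, 153.6]
```

View pics/top0.png

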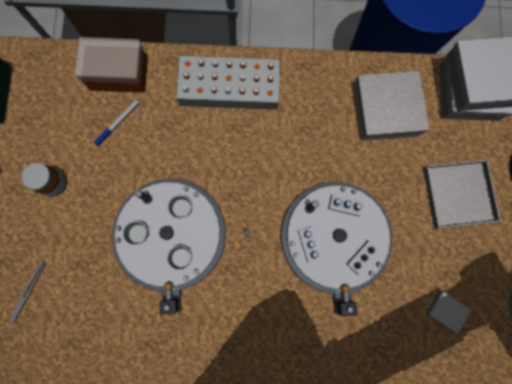

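View pics/side0.png

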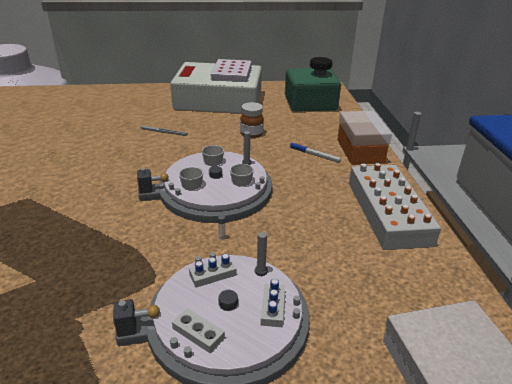

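The top view shows the vial turntable, centre about (339,236), with its peg at (310,207), the empty holder at (361,257) and the gate at (346,302). The cup turntable is on the left, at (169,233). Next I measure more exactly.

```bash
cat > h.py <<'E'
import numpy as np
from scipy.spatial.transform import Rotation as R
def ray(p,uv):
    K=np.array(p["camera_matrix"]);Rm=R.from_euler("xyz",p["orientation"],degrees=True).as_matrix()
    return Rm@np.linalg.inv(K)@np.array([uv[0],uv[1],1.])
def at(p,uv,z):
    d=ray(p,uv);e=np.array(p["eye"]);return e+d*(z-e[2])/d[2]
def px(p,X):
    K=np.array(p["camera_matrix"]);Rm=R.from_euler("xyz",p["orientation"],degrees=True).as_matrix()
    c=K@(Rm.T@(np.array(X)-p["eye"]));return c[:2]/c[2]
E
python3 - <<'E'
import pickle,cv2
from h import *
t=pickle.load(open("top0.pkl","rb"));s=pickle.load(open("side0.pkl","rb"))
c=t["image"][175:325,270:405,::-1];cv2.imwrite("pics/tz.png",cv2.resize(c,None,fx=4,fy=4,interpolation=cv2.INTER_CUBIC)[:600])
c=s["image"][224:384,110:320,::-1];cv2.imwrite("pics/sz.png",cv2.resize(c,None,fx=3.7,fy=3.7,interpolation=cv2.INTER_CUBIC)[:600])
E
```

```text
(no output)
```

View pics/tz.png

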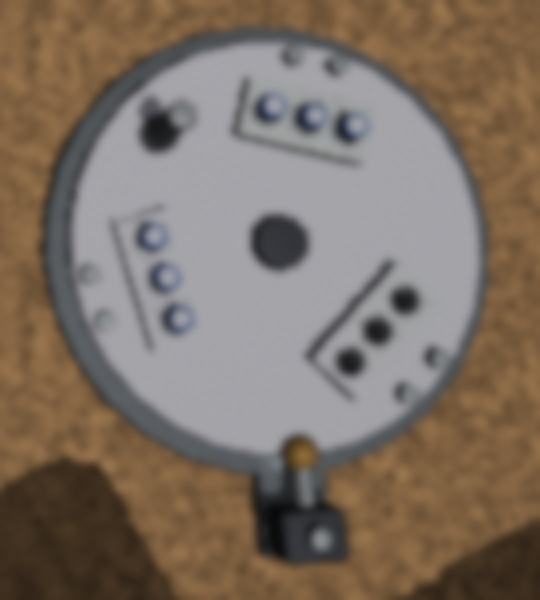

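View pics/sz.png

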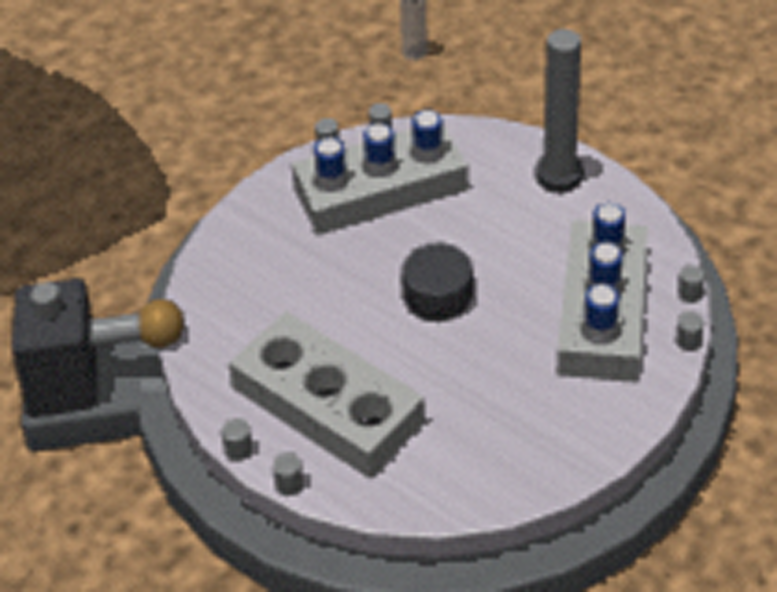

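```bash
python3 - <<'E'
import pickle,cv2
from h import *
t=pickle.load(open("top0.pkl","rb"));s=pickle.load(open("side0.pkl","rb"))
T=lambda u,v:(u/4+270-.4,v/4+175-.4);S=lambda u,v:(u/3.7+110-.4,v/3.7+224-.4)
print("axis top(hub z~.046?)",at(t,T(279,241),.04),"side",at(s,S(437,268),.045))
print("axis rim ",at(t,T(278,247),.034), at(s,S(437,330),.034))
# rim points top disc
print("peg side top",at(s,S(565,42),.109),"base side",at(s,S(558,178),.036))
print("peg top-view",at(t,T(183,113),.109),at(t,T(150,103),.109),"base",at(t,T(158,132),.036))
print("empty",at(t,T(377,331),.048),at(s,S(326,380),.048))
print("gate",at(t,T(310,535),.056),at(s,S(52,300),.056))
print("vials",at(t,T(311,117),.066),at(t,T(165,277),.066))
E
```

```text
axis top(hub z~.046?) [ 0.54270697 -0.18838917  0.04      ] side [ 0.53866789 -0.18731868  0.045     ]
axis rim  [ 0.54004161 -0.18926274  0.034     ] [ 0.53731301 -0.20820006  0.034     ]
peg side top [ 0.59297729 -0.13355301  0.109     ] base side [ 0.59213667 -0.13326645  0.036     ]
peg top-view [ 0.59668891 -0.1270644   0.109     ] [ 0.60095317 -0.11141434  0.109     ] base [ 0.59730585 -0.12681819  0.036     ]
empty [ 0.49873126 -0.23547525  0.048     ] [ 0.49626701 -0.239691    0.048     ]
gate [ 0.40019722 -0.19853596  0.056     ] [ 0.39737177 -0.20052999  0.056     ]
vials [ 0.60320372 -0.19887409  0.066     ] [ 0.52161587 -0.12589007  0.066     ]
```

Vial axis is about (0.540, -0.188), the peg bears 47.5° from it and the gate 184.8°, so the disc stands at about +43° and has to turn 43° clockwise. I'll move over the peg first.

```bash
python3 -m pendant '[[[3.05,0,2.27,0,0,0,1],[3.05,0,2.27,0,0,0,1],[3.05,0,2.27,0,0,0,1],[3.05,0,2.27,0,0,0,1],[3.05,0,2.27,0,0,0,1],[3.05,0,2.27,0,0,0,1],[3.05,0,2.27,0,0,0,1],[3.05,0,2.27,0,0,0,1],[3.05,0,2.27,0,0,0,1]]]'
python3 -m pendant '[[[3.05,0,2.27,0,0,0,1],[3.05,0,2.27,0,0,0,1],[3.05,0,2.27,0,0,0,1],[3.05,0,2.27,0,0,0,1],[3.05,0,2.27,0,0,0,1],[3.05,0,2.27,0,0,0,1],[3.05,0,2.27,0,0,0,1]]]'
python3 -m pendant '[[[0,0,0,0,-6.8,0,0.6],[0,0,0,0,-6.8,0,0.6],[0,0,0,0,-6.8,0,0.6],[0,0,0,0,-6.8,0,0.6],[0,0,0,0,-6.8,0,0.6],[0,0,0,0,0,0,0.6],[0,0,0,0,0,0,0.6],[0,0,0,0,0,0,0.6]]]'
```

```text
clock: 1.25
tool_pos: [0.3793, -0.3904, 0.227]
orientation: [-90.0, -0.0, 13.7]
force: [1.8, -1.0, 0.4]
opening: 0.0875
clock: 1.83
tool_pos: [0.549, -0.1852, 0.227]
orientation: [-90.0, -0.0, 13.8]
force: [0.4, -1.0, 0.1]
opening: 0.0874
clock: 2.5
tool_pos: [0.548, -0.187, 0.2266]
orientation: [-90.0, -0.0, 47.5]
force: [0.3, -0.5, 0.3]
opening: 0.0524
```

```bash
python3 -m pendant '[[[3.75,0,0.22,0,0,0,0.6],[3.75,0,0.22,0,0,0,0.6],[0,3.5,0,0,0,0,0.6],[0,3.5,0,0,0,0,0.6],[0,0,0,0,0,0,0.6],[0,0,0,0,0,0,0.6]]]'
python3 - <<'E'
from plant import ctrl,snapshot,silhouettes
import cv2
from h import *
o=ctrl.get_obs();print(o["tool_pos"])
p=snapshot("side");i=p["image"][...,::-1].copy()
for X in([.5955,-.1285,.109],[.54,-.188,.046],list(o["tool_pos"])): cv2.circle(i,tuple(np.round(px(p,X)).astype(int)),2,(0,255,0),-1)
cv2.imwrite("pics/s1.png",i); cv2.imwrite("pics/s1z.png",cv2.resize(i[150:360,160:360],None,fx=2.8,fy=2.8,interpolation=cv2.INTER_CUBIC))
p=snapshot("top");cv2.imwrite("pics/t1.png",p["image"][...,::-1])
E
```

```text
clock: 3.0
tool_pos: [0.5941, -0.1287, 0.1554]
orientation: [-89.8, 0.2, 47.6]
force: [0.7, -0.8, 0.3]
opening: 0.0525
[ 0.59410403 -0.12866725  0.15544066]
```

View pics/s1z.png

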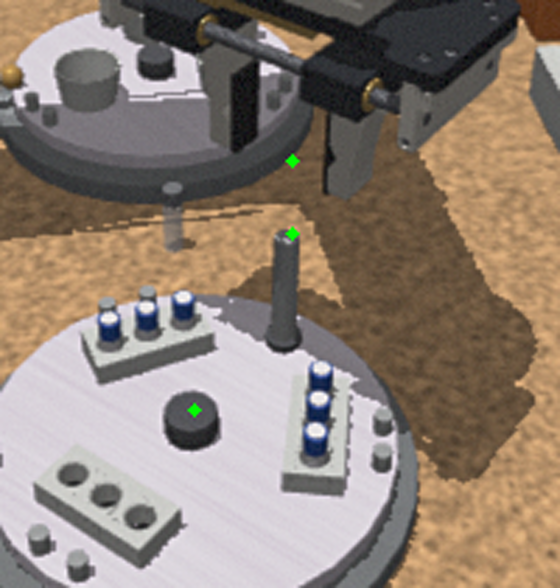

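View pics/t1.png

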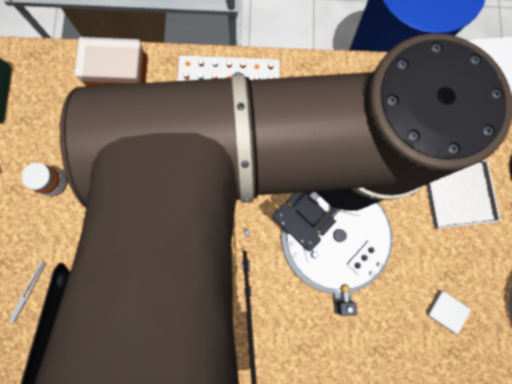

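The side view shows the open fingers straddling the peg (its top at about (262,235) in the full picture), within about 3 mm. Descending and pinching.

```bash
python3 -m pendant '[[[-0.2,2.5,0,0,0,0,0.6],[0,2.5,0,0,0,0,0.6],[0,2.5,0,0,0,0,0.6],[0,0,0,0,0,0,0.6],[0,0,0,0,0,0,0.6]]]'
python3 -m pendant '[[[0,0,0,0,0,0,0],[0,0,0,0,0,0,0],[0,0,0,0,0,0,0],[0,0,0,0,0,0,0],[0,0,0,0,0,0,0],[0,0,0,0,0,0,0],[0,0,0,0,0,0,0]]]'
```

```text
clock: 3.52
tool_pos: [0.5944, -0.1305, 0.0829]
orientation: [-90.0, 0.0, 47.7]
force: [0.8, 0.4, 0.3]
opening: 0.0527
clock: 4.1
tool_pos: [0.594, -0.13, 0.0818]
orientation: [-90.0, -0.0, 47.7]
force: [-2.0, 0.8, 1.9]
opening: 0.0131
```

Gripped (opening 13 mm on the 14 mm peg). Turning along the arc, with the tool rotating along.

```bash
python3 -m pendant '[[[-0.02,0,-0.615,0,4.3,0,0],[-0.02,0,-0.615,0,4.3,0,0],[-0.02,0,-0.615,0,4.3,0,0],[-0.02,0,-0.615,0,4.3,0,0],[-0.02,0,-0.615,0,4.3,0,0],[-0.02,0,-0.615,0,4.3,0,0]]]'
python3 -m pendant '[[[-0.02,0,-0.615,0,4.3,0,0],[-0.02,0,-0.615,0,4.3,0,0],[-0.02,0,-0.615,0,4.3,0,0],[-0.02,0,-0.615,0,4.3,0,0],[0,0,0,0,0,0,0],[0,0,0,0,0,0,0]]]'
python3 - <<'E'
from plant import ctrl,snapshot
import cv2
from h import *
o=ctrl.get_obs();print(o["tool_pos"],o["force"])
for n in("side","top"):
    p=snapshot(n);i=p["image"][...,::-1]
    cv2.imwrite(f"pics/{n}2.png",cv2.resize(i[215:384,100:320],None,fx=3.5,fy=3.5,interpolation=cv2.INTER_CUBIC) if n=="side" else i)
E
```

```text
clock: 4.6
tool_pos: [0.6148, -0.1602, 0.0818]
orientation: [-90.0, 0.0, 21.7]
force: [-2.4, -0.0, 4.1]
opening: 0.013
clock: 5.1
tool_pos: [0.6201, -0.184, 0.0818]
orientation: [-90.0, 0.1, 4.7]
force: [-3.7, 1.7, 5.6]
opening: 0.0133
[ 0.62014033 -0.18401702  0.08178918] [-3.74690879  1.71873928  5.62312676]
```

View pics/side2.png

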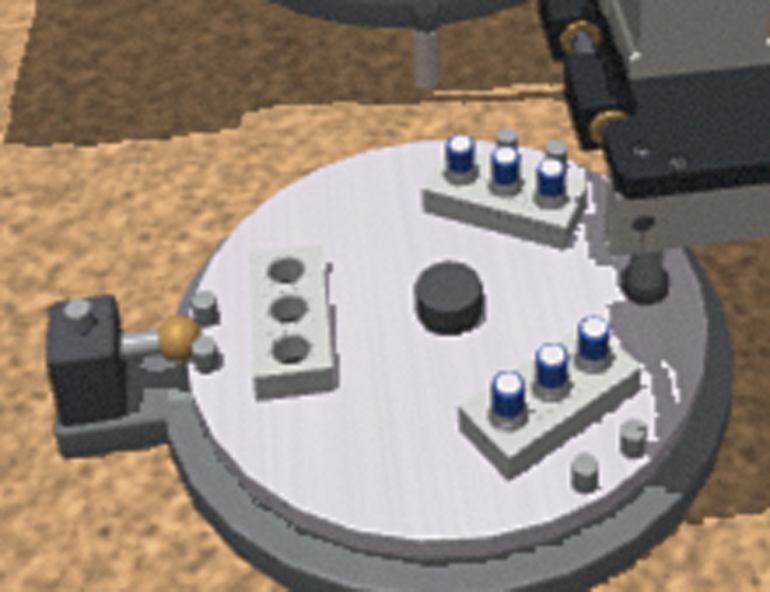

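View pics/top2.png

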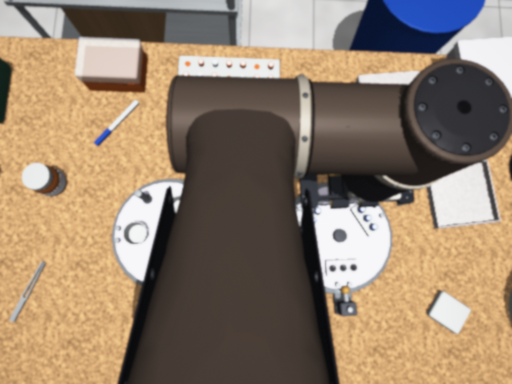

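The ball sits near the gap between the two pins of the empty holder ((205,306) and (206,353) in the zoom). I'll check the angle numerically.

```bash
python3 - <<'E'
from plant import snapshot
import cv2
from h import *
p=snapshot("side")
A=np.array([.540,-.188])
f=lambda u,v,z:at(p,(u/3.5+100-.4,v/3.5+215-.4),z)[:2]
for n,u,v,z in(("mid",289,308,.048),("h1",287,269,.048),("h3",291,348,.048),("gate",80,316,.056),("base hub",449,283,.045),("p1top",204,297,.044),("p2top",206,343,.044),("ball",180,338,.044)):
    X=f(u,v,z);d=X-A;print(n,X,np.degrees(np.arctan2(d[1],d[0]))%360)
t=snapshot("top");i=t["image"][220:320,295:395,::-1]
cv2.imwrite("pics/t3.png",cv2.resize(i,None,fx=6,fy=6,interpolation=cv2.INTER_CUBIC))
E
```

```text
mid [ 0.47502876 -0.19657445] 187.51805457684105
h1 [ 0.47371147 -0.17546554] 169.29239137571818
h3 [ 0.47628927 -0.21708586] 204.53811960832485
gate [ 0.39582075 -0.20075068] 185.05387945790739
base hub [ 0.53898289 -0.18624726] 120.12642365840391
p1top [ 0.44065575 -0.18387316] 177.62125584848735
p2top [ 0.44304628 -0.207963  ] 191.63473143285665
ball [ 0.43281953 -0.20449084] 188.74696207557346
```

View pics/t3.png

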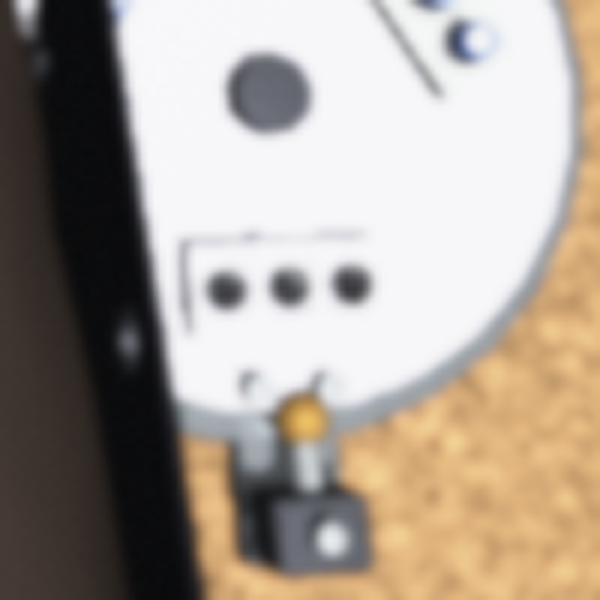

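Empty holder is within about 2.5° of the gate; the ball lies between the pins. Releasing: open, let settle, rise.

```bash
python3 -m pendant '[[[0,0,0,0,0,0,0.5],[0,0,0,0,0,0,0.5],[0,0,0,0,0,0,0.5],[0,0,0,0,0,0,0.5],[0,0,0,0,0,0,0.5],[0,0,0,0,0,0,0.5]]]'
python3 -m pendant '[[[0,-2,0,0,0,0,0.5],[0,-3,0,0,0,0,0.5],[0,-3.5,0,0,0,0,0.5],[0,-3.5,0,0,0,0,0.5],[0,-2,0,0,0,0,0.5],[0,0,0,0,0,0,0.5],[0,0,0,0,0,0,0.5],[0,0,0,0,0,0,0.5],[0,0,0,0,0,0,0.5]]]'
python3 - <<'E'
from plant import ctrl,snapshot
import cv2
p=snapshot("side");i=p["image"][...,::-1];cv2.imwrite("pics/s4.png",i)
cv2.imwrite("pics/s4z.png",cv2.resize(i[215:384,100:320],None,fx=3.5,fy=3.5,interpolation=cv2.INTER_CUBIC))
E
```

```text
clock: 5.8
tool_pos: [0.6208, -0.1838, 0.0814]
orientation: [-90.0, 0.0, 4.7]
force: [0.4, 0.1, 0.1]
opening: 0.0429
clock: 6.55
tool_pos: [0.62, -0.1836, 0.2201]
orientation: [-90.0, 0.1, 4.7]
force: [0.2, 0.5, 0.4]
opening: 0.0436
```

View pics/s4z.png

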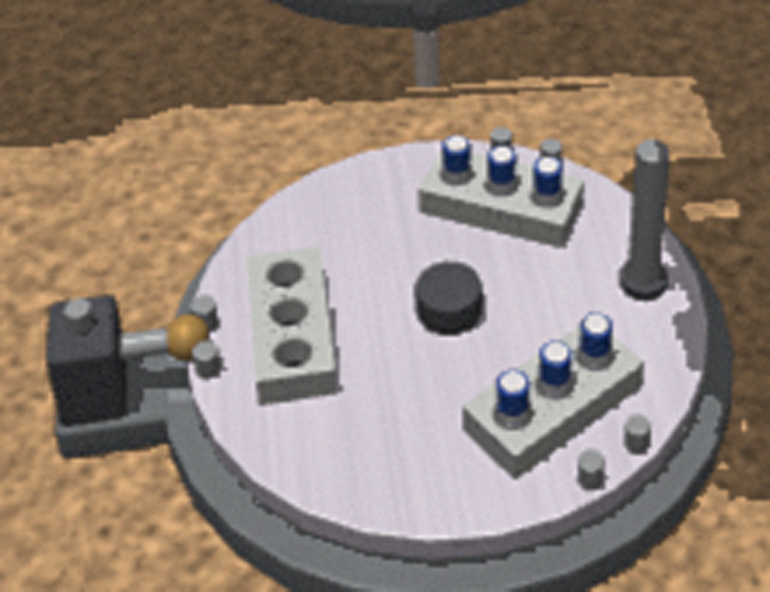

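View pics/s4.png

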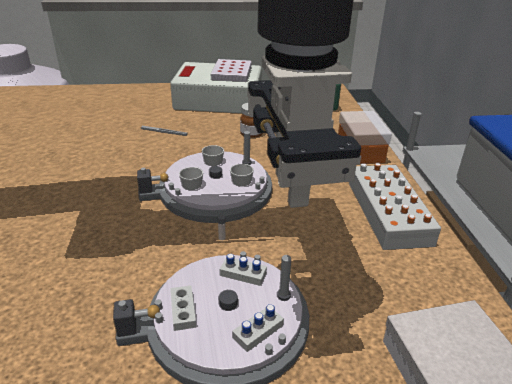

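After release the ball has moved in between the two pins (zoom (188,338)), so the disc is seated. The gripper is clear of everything, and the cup peg is still at (247,148). Handing in.

```bash
python3 - <<'E'
from plant import ctrl
print(ctrl.get_obs()["force"]);ctrl.close_job()
E
```

```text
[ 0.24833529 -0.76620244 -0.47140692]
the job is handed in; nothing more can be done
```

I pinched the vial turntable's peg from above and turned it about 43° clockwise. The empty holder now stands at the gate block. I then let go, raised the gripper clear and handed the job in at about 6.6 s of robot time.

- **Position:** Before release, the holder's middle measured about 2.5° from the gate, while the midpoint of its two pins measured within 0.5° of it. The two figures disagree slightly but both are inside the 5° in which the click stop pulls the disc in. After release I judged from the picture only and did not measure the angle again; it showed the plunger ball seated between the two pins.
- **Clear of contact:** At hand-in the gripper was well above the peg and the force reading was under 1 N.
- **Cup turntable:** It looked unmoved in the last side picture.

No checks failed.

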